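# Wind the run timer and hold the probe in the test tank

## Robot

A 6-joint arm with a two-finger parallel gripper is mounted at the origin on the work surface. World frame = base frame: x ahead of the robot, y to its left, z up, the work surface at z = 0. Lengths are in mm, angles in rad, forces in N, time in s.
With the tool pointing down it reaches from about 425 to 1125 mm from the base axis. Payload 14.9 kg.
Tool frame: the origin (TCP) lies at the very end of the fingers, on their centre line; the grasp point (between the pads) lies 19 mm behind it; z points along the fingers, y is the line along which they close (so a half turn about z gives the same grasp; the last joint's range is limited). The gripper opens to 91 mm and grips with 3 to 60 N. Pads are 32 mm wide; open, the fingers measure 118 mm over their backs; the gripper's body (76 mm by 178 mm) begins 60 mm behind the grasp point.
Start: joints at [1.263, 0.379, 1.734, -0, 1.028, -0.033], TCP at [189.955, 673.747, 213.932] pointing down, gripper open.
Joint ranges: [-2.77, 2.77], [-0.74, 2.19], [0, 2.66], [-1.06, 4.2], [0.31, 2.87], [-3.08, 3.08]. Speed limits (rad/s): [1.89, 1.89, 2.39, 3.14, 3.14, 3.14].

## Interface

Orientations are given as a unit quaternion [x, y, z, w].
In Python, from plant import ctrl gives the robot as it stands.
- The arm moves only by the shell command python3 -m pendant 'ROWS' [OPENING]. ROWS is JSON, a list of rows, each an object with "linear": the shift along the tool's x, y, z in mm, a list of three; "roll": the turn about the tool's z in rad. A call has 1 to 20 rows; each row shifts and turns the commanded pose from where the row before left it, along the tool's axes as they then stand; what a row does not reach is not made up. A row lasts 1/12 s, in which the tool goes at most 41.7 mm and 7.16 degrees, less where a joint would pass 70% of its speed; a pose out of reach is approached as far as the arm can. A call with a gripper value outside its range is refused whole. OPENING is the finger opening in mm, from 0 to 91.2, set as the call begins (- or left out, the last holds). The fingers move at their own pace and stop on an object; the grip force is fixed at half the most. Time passes only in rows, so rows that do not move let the fingers close. It gives the time, the measured TCP pose, the force, the opening and the grip force at its end, in the units of the state.
- ctrl.observe(): the state, without advancing time (a new reading comes with each control period).
- ctrl.grab_frame(name): name is "side" or "top" or "wrist"; returns a dict with "img" (400x640x3 uint8, blue, green, red), "fx", "fy", "cx", "cy" (pixels), "R" (3x3) and "t" (3): a world point X has camera coordinates R X + t. Camera axes: x right, y down, z forward; pixel columns grow to the right and rows downward; lengths in mm; the calibration is good to about 2 mm. A picture is of the moment at which its call begins. There is no depth.
- ctrl.close_job(): hands the job in; it is judged then, once.
The state is a dict: "time": time; "joint_pos": joint angles; "joint_vel": joint speeds; "tau": joint torques, N m; "ee_pos": TCP position; "tcp_rot": TCP orientation; "force": force on the tool from outside, world axes, zero at the start; "wrist_torque": the same for the moment, N m; "grip_width": finger opening in mm; "grasp_force": force on a finger pad.
Only numpy, scipy, OpenCV 4.12 (cv2) and the standard library are available. Lean on these libraries where they do the work, as an engineer would, in place of code of your own. Each camera call takes 0.05 s, during which the arm holds its last target. There are 200 camera calls.

## Task

Start a temperature measurement: first wind the timer's key clockwise, by repeated partial turns, all the way to its stop. Then draw the probe out of its stand and lower it upright through the middle of the guide bush on the tank's lid, never touching the tank or its bush, until the black band on the stem is level with the bush's top. Finish while still holding the probe there, steady and centred in the bore, with the other things on the table left where they are.

Things in the scene. Friction and masses are not known exactly. Their poses are not given: they have to be found in the camera images.
- key (a joint): how far the timer's key is wound, rad: grows as the key turns clockwise seen from above; stop (fully wound) at 2.6; starts between 0.2 and 0.8. A spring is wound (about 0.05 to 0.08 N m to turn); friction holds the key where it is left
- key_grip (a point): centre of the brass key's flat wing, on its vertical turning axis, 95 mm above the table. The wing is 42 mm long along this point's x, 10 mm thick along y, 34 mm high (z 78 to 112 mm), and turns with the key. Below it a 12 mm shaft rises from the middle of the timer: a grey box fixed to the table, 100 x 90 mm and 60 mm high, with a white dial on top
- probe_grip (a point): centre of the grey handle of the loose probe (90 g, may vary by 30 %). The handle is square, 24 x 24 mm along this point's x and y, 60 mm high; its z axis points up along the probe. Below the handle a steel stem of 10 mm diameter runs 115 mm down to the tip. At first the probe hangs upright in its stand, the handle's underside resting on the stand's top plate 125 mm above the table; the stem passes loosely through a 17 mm hole in that plate, 10 mm thick
- probe_band (a point): middle of the black band (8 mm wide) round the probe's stem, on its axis: 70 mm above the tip, 75 mm below the handle's centre
- probe_tip (a point): lower end of the probe's stem, on its axis, 145 mm below the handle's centre
- stand: the probe's stand, fixed to the table: foot 70 x 100 mm, two side cheeks, top plate 60 x 100 mm with the hole in its middle, top 125 mm high; origin at the middle of its foot, on the table; x along the short side
- bush_mouth (a point): centre of the upper end of the guide bush, 130 mm above the table. The bush is a steel tube of 40 mm outer diameter with a vertical bore of 26 mm, in the middle of the lid (lid top 100 mm high) of an upright aluminium tank of 126 mm diameter, fixed to the table. The bore is 38 mm long; below it the tank is empty down to its floor 5 mm above the table
- tank: the tank that carries the bush; origin at the centre of its underside, on the table, straight below the bush
- bundle: loose bundle of yellow tubes, 170 x 18 mm, 11 mm high; leave alone
- glue: loose white glue bottle with a nozzle, 32 mm diameter, 88 mm high; leave alone
- carton: loose small blue and yellow carton, 50 x 85 mm, 30 mm high; leave alone
- marker: loose black marker, 120 mm long, 14 mm thick, lying on the table; leave alone
There are look-alikes about, which are no part of the job. What is shaped like the part that bears key but red is not meant.

How it is judged:
By the outcome, as a careful person would: the job done as asked, in the order asked, and still so for the second after the job is handed in, while the arm keeps its last pose, push and grip.
It also fails if it takes over 72 s, if anything falls off the work surface, if the arm or the gripper's body presses on something with over 40 N, if the wrist force passes 120 N, or if a joint passes its speed limit or range.

## Working session

There is one attempt and no reset: what is moved stays moved. The work goes in short steps, Python scripts to look and compute and a shell command to move; the robot and the scene stay as the last step left them, time stands still between calls to the robot, and variables do not carry over. Pictures are saved under pics/ and viewed, at most 10 in all, crops included, and the job is handed in when it is done.

```bash
mkdir -p pics; ls; python3 - <<'E'
from plant import ctrl
import cv2,numpy as np,pickle
s=ctrl.observe();print({k:np.round(v,3).tolist() for k,v in s.items()})
F={}
for n in("side","top","wrist"):
    f=ctrl.grab_frame(n);F[n]=f;cv2.imwrite(f"pics/{n}0.png",f["img"]);print(n,f["fx"],f["cx"],f["cy"],np.round(f["R"],3).tolist(),np.round(f["t"],1).tolist())
pickle.dump(F,open("f0.pkl","wb"))
E
```

```text
pics
{'time': 0.0, 'joint_pos': [1.263, 0.379, 1.735, -0.0, 1.029, -0.033], 'joint_vel': [-0.0, 0.0, 0.0, 0.001, 0.0, 0.002], 'tau': [-0.003, -76.372, -43.438, 0.065, 0.042, -0.0], 'ee_pos': [189.829, 673.337, 213.293], 'tcp_rot': [0.137, 0.991, -0.001, -0.0], 'force': [0.288, 0.36, 0.504], 'wrist_torque': [-0.016, 0.019, 0.046], 'grasp_force': 0.0, 'grip_width': 90.934}
side 503.3299812510178 320.7683913465696 199.91126384838464 [[0.827, -0.562, 0.008], [-0.423, -0.632, -0.649], [0.37, 0.533, -0.761]] [-477.2, 333.8, 880.2]
top 379.3664863574147 320.81386863926514 201.19442431375882 [[0.001, -1.0, -0.022], [-0.999, 0.0, -0.037], [0.037, 0.022, -0.999]] [26.6, 557.9, 927.5]
wrist 343.76443040903814 325.6580220934729 198.2128039859809 [[0.272, 0.962, -0.001], [0.925, -0.261, 0.276], [0.265, -0.076, -0.961]] [-699.7, -30.0, 391.2]
```

View pics/top0.png

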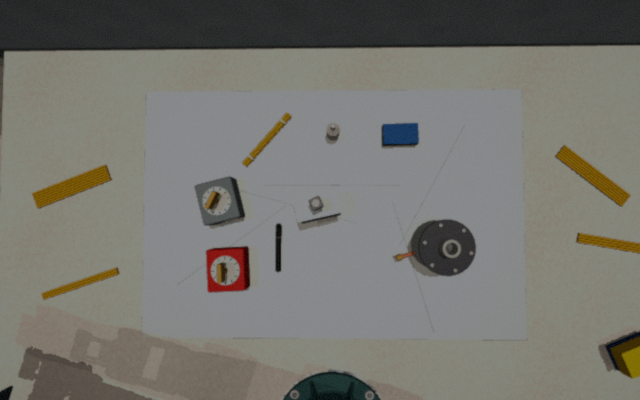

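View pics/side0.png

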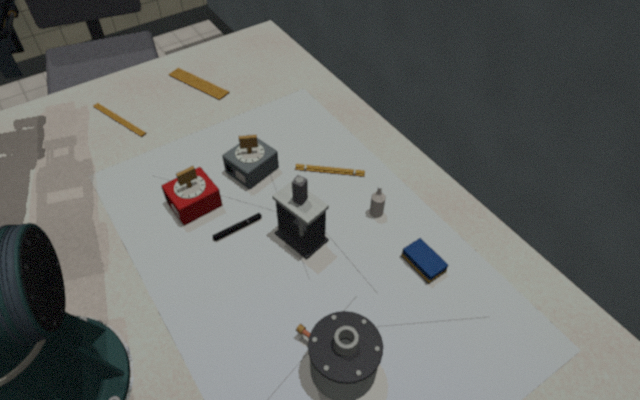

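The top view shows two timers. The grey one is at (219,201) top / (250,160) side, and the red one is at (228,270) top / (191,193) side. The grey one fits the "grey box" description, so red is the look-alike. The probe in its stand is at (316,203) top, and the bush is at (452,249) top. I'll confirm with one enlarged composite crop.

```bash
cat > h.py <<'E'
import numpy as np,cv2
def cast(f,u,v,z):
    d=f["R"].T@np.array([(u-f["cx"])/f["fx"],(v-f["cy"])/f["fy"],1]);c=-f["R"].T@np.array(f["t"])
    return c+d*(z-c[2])/d[2]
def proj(f,X):
    p=f["R"]@np.array(X,float)+f["t"];return np.array([f["fx"]*p[0]/p[2]+f["cx"],f["fy"]*p[1]/p[2]+f["cy"]])
def tri(fu):  # [(f,u,v)...] least-squares crossing of rays
    A=0;b=0
    for f,u,v in fu:
        d=f["R"].T@np.array([(u-f["cx"])/f["fx"],(v-f["cy"])/f["fy"],1]);d/=np.linalg.norm(d);c=-f["R"].T@np.array(f["t"])
        P=np.eye(3)-np.outer(d,d);A=A+P;b=b+P@c
    return np.linalg.solve(A,b)
E
python3 - <<'E'
import pickle,cv2,numpy as np
F=pickle.load(open("f0.pkl","rb"))
def c(n,u,v,w=33,h=25): return cv2.resize(F[n]["img"][v-h:v+h,u-w:u+w],(396,300),interpolation=cv2.INTER_CUBIC)
o=np.vstack([np.hstack([c("top",219,201),c("top",316,205)]),np.hstack([c("side",250,158),c("side",300,200)])])
cv2.imwrite("pics/c1.png",o)
from h import *
# brass masks
for n in("top","side"):
    hsv=cv2.cvtColor(F[n]["img"],cv2.COLOR_BGR2HSV)
    m=cv2.inRange(hsv,(10,110,60),(28,255,255))
    N,l,s,ce=cv2.connectedComponentsWithStats(m)
    for i in range(1,N):
        if s[i,4]>15:
            p=np.argwhere(l==i)[:,::-1].astype(np.float32);print(n,s[i].tolist(),ce[i].round(1).tolist(),np.round(cv2.minAreaRect(p),1) if 0 else [np.round(x,1).tolist() for x in cv2.minAreaRect(p)])
# circles for bush
for n,b in(("top",(425,222,480,278)),("side",(320,315,375,365))):
    g=cv2.cvtColor(F[n]["img"],cv2.COLOR_BGR2GRAY)[b[1]:b[3],b[0]:b[2]]
    for t in(90,110,130):
        N,l,s,ce=cv2.connectedComponentsWithStats((g>t).astype(np.uint8))
        print(n,t,[(s[i].tolist(),(ce[i]+b[:2]).round(1).tolist()) for i in range(1,N) if s[i,4]>40])
E
```

```text
top [282, 113, 9, 10, 53] [286.1, 117.2] [[286.2, 117.3], [6.4, 8.5], 45.0]
top [250, 121, 34, 37, 292] [266.5, 139.2] [[266.5, 139.3], [6.4, 45.3], 41.6]
top [556, 145, 74, 61, 1228] [592.6, 175.3] [[592.6, 175.3], [83.4, 14.8], 37.2]
top [243, 157, 10, 9, 53] [247.0, 161.0] [[247.0, 161.0], [5.7, 8.5], 45.0]
top [32, 165, 79, 43, 1295] [71.2, 186.0] [[71.2, 186.0], [16.4, 79.4], 68.6]
top [205, 191, 11, 18, 83] [210.1, 199.7] [[210.2, 199.6], [4.5, 17.9], 26.6]
top [577, 233, 63, 20, 598] [608.3, 242.5] [[608.4, 242.6], [63.5, 9.5], 9.8]
top [396, 251, 19, 9, 60] [404.0, 255.2] [[405.2, 255.2], [4.6, 18.7], 75.1]
top [217, 264, 6, 19, 88] [219.1, 272.9] [[219.5, 273.0], [5.0, 18.0], 0.0]
top [42, 268, 77, 31, 547] [79.9, 283.1] [[79.7, 283.1], [6.8, 79.7], 71.1]
top [613, 338, 27, 41, 576] [631.0, 357.3] [[632.9, 358.7], [35.9, 28.2], 65.6]
side [170, 69, 58, 30, 591] [198.8, 83.4] [[198.6, 83.4], [59.6, 10.7], 25.3]
side [94, 104, 51, 32, 279] [119.5, 119.5] [[118.9, 119.1], [57.2, 5.0], 32.0]
side [240, 135, 16, 6, 55] [247.7, 137.5] [[247.6, 137.9], [4.2, 15.3], 82.9]
side [296,
[... 323 characters left out ...]
2] [407.4, 260.1] [[407.5, 260.5], [15.6, 1.4], 45.0]
side [415, 267, 16, 15, 39] [421.5, 274.4] [[421.8, 274.7], [20.5, 2.0], 43.0]
side [297, 325, 8, 8, 43] [300.7, 328.8] [[300.5, 328.5], [7.0, 7.0], 90.0]
top 90 [([0, 0, 55, 56, 691], [465.9, 256.2]), ([18, 18, 18, 18, 141], [451.2, 248.2])]
top 110 [([0, 0, 55, 56, 598], [469.5, 254.5]), ([18, 18, 17, 17, 69], [451.0, 247.9])]
top 130 [([0, 0, 55, 56, 526], [470.7, 254.4])]
side 90 [([41, 0, 14, 11, 72], [370.0, 318.1]), ([14, 10, 25, 24, 280], [346.1, 336.8])]
side 110 [([42, 0, 13, 10, 62], [370.3, 317.8]), ([15, 11, 23, 22, 207], [346.1, 336.7])]
side 130 [([43, 0, 12, 9, 55], [370.5, 317.6]), ([16, 12, 22, 21, 111], [346.7, 336.9])]
```

View pics/c1.png

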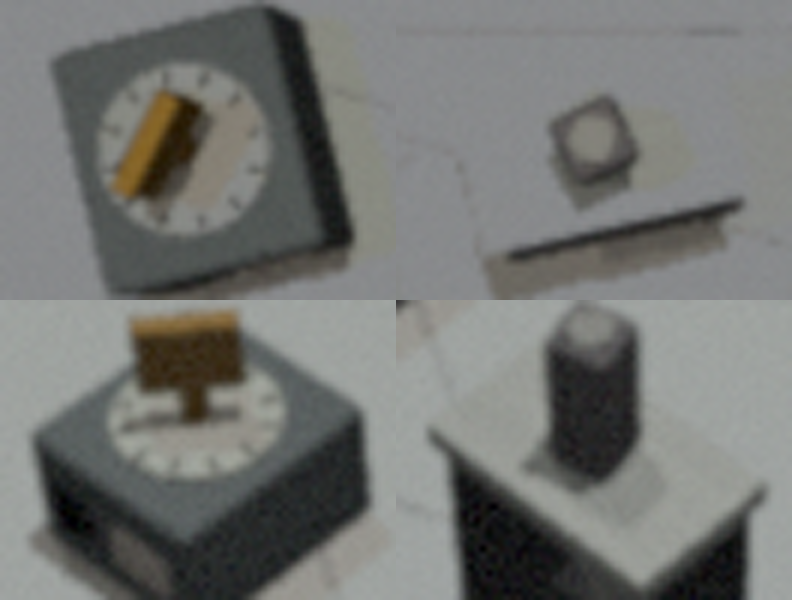

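The composite confirms it. Upper-left and lower-left show the grey box with the brass wing edge-up, leaning from lower left (115,190) to upper right (185,98). Upper-right and lower-right show the square grey handle on the stand plate. Next I turn these into positions.

```bash
python3 - <<'E'
import pickle,cv2,numpy as np
from h import *
from scipy.spatial.transform import Rotation as R
F=pickle.load(open("f0.pkl","rb"))
T,S=F["top"],F["side"]
for nm,a,b,z in(("wing",(211,199.9),(247.6,137.7),112),("dial",(216.6,200.8),(249.8,153.2),60),("handle",(315.8,203),(299.1,181.6),185),("bush",(451.2,248.2),(346.1,336.8),130)):
    print(nm,tri([(T,*a),(S,*b)]).round(1),cast(T,*a,z).round(1),cast(S,*b,z).round(1))
# wing direction from crop corners
q=lambda x,y:cast(T,186+(x+.5)/6-.5,176+(y+.5)/6-.5,112)
d=q(183,98)-q(125,192);print("wing dir",np.degrees(np.arctan2(d[1],d[0])),np.linalg.norm(d))
q=lambda x,y,z:cast(T,283+(x-396+.5)/6-.5,180+(y+.5)/6-.5,z)
d=q(608,95,185)-q(552,125,185);print("handle edge",np.degrees(np.arctan2(d[1],d[0])),np.linalg.norm(d))
d=q(740,200,125)-q(510,255,125);print("stand long edge",np.degrees(np.arctan2(d[1],d[0])),np.linalg.norm(d))
from plant import ctrl
s=ctrl.observe();print(R.from_quat(s["tcp_rot"]).as_matrix().round(3))
E
```

```text
wing [557.3 269.9 106.6] [557.  268.2 112. ] [554.9 264.4 112. ]
dial [557.8 272.3  55.3] [557.  271.3  60. ] [556.3 267.4  60. ]
handle [547.8  33.2 178.8] [547.8  32.9 185. ] [544.6  28.4 185. ]
bush [ 452.4 -255.1  126.2] [ 453.1 -254.1  130. ] [ 450.9 -256.3  130. ]
wing dir -31.36019517517691 40.752695121372874
handle edge -61.81757054734525 21.32798006072001
stand long edge -76.5272374958713 85.45132319662639
[[-0.962  0.271 -0.   ]
 [ 0.271  0.962 -0.001]
 [ 0.    -0.001 -1.   ]]
```

```bash
python3 -m pendant '[{"linear":[-31,-19,0],"roll":0},{"linear":[-31,-19,0],"roll":0},{"linear":[-31,-19,0],"roll":0},{"linear":[-31,-19,0],"roll":0},{"linear":[-31,-19,0],"roll":0},{"linear":[-31,-19,0],"roll":0},{"linear":[-31,-19,0],"roll":0},{"linear":[-31,-19,0],"roll":0},{"linear":[-31,-19,0],"roll":0},{"linear":[-31,-19,0],"roll":0},{"linear":[-31,-19,0],"roll":0},{"linear":[-31,-19,0],"roll":0},{"linear":[-31,-19,0],"roll":0},{"linear":[-31,-19,0],"roll":0},{"linear":[-28,-23,0],"roll":0},{"linear":[0,0,0],"roll":0.09},{"linear":[0,0,0],"roll":0.09},{"linear":[0,0,0],"roll":0.09},{"linear":[0,0,0],"roll":0},{"linear":[0,0,0],"roll":0}]'
cat > look.py <<'E'
import sys,pickle,cv2,numpy as np
from plant import ctrl
from scipy.spatial.transform import Rotation as R
from h import *
def state():
    s=ctrl.observe();M=R.from_quat(s["tcp_rot"]).as_matrix()
    print("t",round(s["time"],2),"tcp",np.round(s["ee_pos"],1),"yaw",np.degrees(np.arctan2(M[1,0],M[0,0])).round(2),"zax",M[:,2].round(4),"j",np.round(s["joint_pos"],2),"F",np.round(s["force"],1),"Tq",np.round(s["wrist_torque"],3),"w",round(float(s["grip_width"]),1),"g",round(float(s["grasp_force"]),1))
    return np.array(s["ee_pos"]),M
if __name__=="__main__":
    state()
    for a in sys.argv[2:]:
        f=ctrl.grab_frame(a);pickle.dump(f,open(f"{sys.argv[1]}_{a}.pkl","wb"));cv2.imwrite(f"pics/{sys.argv[1]}_{a}.png",f["img"])
E
python3 look.py k1 wrist
```

```text
time: 1.82
ee_pos: [556.1, 270.2, 213.8]
tcp_rot: [0.268, 0.964, -0.0, -0.0]
force: [-0.1, 0.9, 0.4]
grip_width: 91.4
grasp_force: 0.0
t 1.82 tcp [556.1 270.2 213.8] yaw 148.95 zax [-3.e-04 -2.e-04 -1.e+00] j [ 0.41  0.25  1.9  -0.    0.98 -0.61] F [-0.1  0.9  0.4] Tq [-0.055  0.013 -0.023] w 91.4 g 0.0
```

View pics/k1_wrist.png

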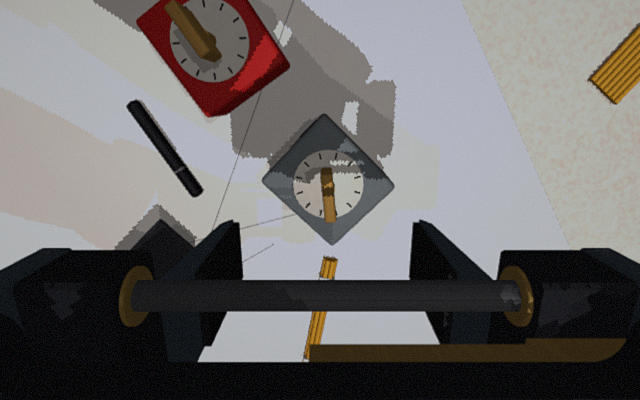

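The wrist view shows the grey timer centred under the gripper. Its wing runs from (326,168) to (331,222), nearly along the tool's x axis. The red timer is off at (205,40). Next I measure the wing with a brass mask.

```bash
python3 - <<'E'
import pickle,cv2,numpy as np
from h import *
f=pickle.load(open("k1_wrist.pkl","rb"))
hsv=cv2.cvtColor(f["img"],cv2.COLOR_BGR2HSV)
m=cv2.inRange(hsv,(10,100,20),(28,255,255));m[:150]=0;m[240:]=0;m[:,:290]=0;m[:,370:]=0
N,l,s,c=cv2.connectedComponentsWithStats(m)
for i in range(1,N):
    if s[i,4]>15:print(s[i],c[i])
for v in range(160,226,4):
    u=np.where(m[v])[0]
    if len(u):print(v,u.min(),u.max(),hsv[v,int(u.mean())],end=" | ")
print()
for X in((556,270,112),(556,270,60)):print(X,proj(f,X))
# expected top face of the wing for key at(556,270), yaw -31
th=np.radians(-31)
for d in(-21,21):print(d,proj(f,(556+d*np.cos(th),270+d*np.sin(th),112)),proj(f,(556+d*np.cos(th),270+d*np.sin(th),78)))
# dial: white region
w=cv2.inRange(hsv,(0,0,140),(180,40,255))
E
```

```text
[321 168  15  55 606] [328.01980198 194.88778878]
168 322 330 [ 17 170  54] | 172 321 331 [ 16 149  60] | 176 321 331 [ 19 168  79] | 180 322 331 [ 18 161  84] | 184 322 333 [ 18 159 157] | 188 322 334 [ 17 161  57] | 192 323 333 [ 18 190  59] | 196 323 333 [ 17 165  91] | 200 323 333 [ 17 163 141] | 204 324 334 [ 18 161 141] | 208 324 334 [ 17 166 140] | 212 325 335 [ 19 160 137] | 216 325 335 [ 19 172 132] | 220 325 335 [ 18 171 131] | 
(556, 270, 112) [325.36707678 199.1578465 ]
(556, 270, 60) [325.4430573  184.22513774]
-21 [325.32583295 174.15148981] [325.38356191 166.29713634]
21 [325.40666801 223.16221966] [325.45410257 210.6089642 ]
```

```bash
python3 -m pendant '[{"linear":[0,2.3,0],"roll":-0.09},{"linear":[0,0,34],"roll":0},{"linear":[0,0,34],"roll":0},{"linear":[0,0,34],"roll":0},{"linear":[0,0,24],"roll":0},{"linear":[0,0,10],"roll":0},{"linear":[0,0,0],"roll":0},{"linear":[0,0,0],"roll":0}]' 50; python3 look.py k2 wrist
python3 -m pendant '[{"linear":[0,0,0],"roll":0},{"linear":[0,0,0],"roll":0},{"linear":[0,0,0],"roll":0},{"linear":[0,0,0],"roll":0},{"linear":[0,0,0],"roll":0},{"linear":[0,0,0],"roll":0},{"linear":[0,0,0],"roll":0},{"linear":[0,0,0],"roll":0}]' 0; python3 look.py k3 
```

```text
time: 2.53
ee_pos: [557.7, 272.5, 78.6]
tcp_rot: [0.225, 0.974, 0.0, 0.0]
force: [-0.4, -0.4, -0.4]
grip_width: 50.2
grasp_force: 0.0
t 2.53 tcp [557.7 272.5  78.6] yaw 154.02 zax [ 1.e-04  1.e-04 -1.e+00] j [ 0.42  0.44  1.94  0.    0.75 -0.7 ] F [-0.4 -0.4 -0.4] Tq [-0.004 -0.019 -0.002] w 50.2 g 0.0
time: 3.25
ee_pos: [557.3, 271.9, 78.0]
tcp_rot: [0.225, 0.974, -0.0, -0.0]
force: [-2.4, -4.0, 4.5]
grip_width: 9.5
grasp_force: 30.0
t 3.25 tcp [557.3 271.9  78. ] yaw 153.95 zax [-4.e-04 -5.e-04 -1.e+00] j [ 0.42  0.44  1.94 -0.    0.75 -0.7 ] F [-2.4 -4.   4.5] Tq [-0.802  0.374 -0.033] w 9.5 g 30.0
```

```bash
python3 -m pendant '[{"linear":[0,-0.5,0],"roll":0},{"linear":[0,0,0],"roll":0.09},{"linear":[0,0,0],"roll":0.09},{"linear":[0,0,0],"roll":0.09},{"linear":[0,0,0],"roll":0.09},{"linear":[0,0,0],"roll":0.09},{"linear":[0,0,0],"roll":0.09},{"linear":[0,0,0],"roll":0.09},{"linear":[0,0,0],"roll":0.09},{"linear":[0,0,0],"roll":0.09},{"linear":[0,0,0],"roll":0.09},{"linear":[0,0,0],"roll":0},{"linear":[0,0,0],"roll":0}]'; python3 look.py k4
```

```text
time: 4.33
ee_pos: [557.8, 272.3, 78.1]
tcp_rot: [0.626, 0.78, 0.001, 0.0]
force: [3.7, 4.3, -2.8]
grip_width: 10.0
grasp_force: 30.0
t 4.33 tcp [557.8 272.3  78.1] yaw 102.53 zax [ 0.0015  0.001  -1.    ] j [0.42 0.44 1.94 0.   0.75 0.2 ] F [ 3.7  4.3 -2.8] Tq [ 0.664 -0.678  0.003] w 10.0 g 30.0
```

```bash
python3 -m pendant '[{"linear":[0,0,0],"roll":0},{"linear":[0,0,0],"roll":0},{"linear":[0,0,0],"roll":0},{"linear":[0,0,0],"roll":0},{"linear":[0.3,0.3,0],"roll":0},{"linear":[0,0,0],"roll":-0.09},{"linear":[0,0,0],"roll":-0.09},{"linear":[0,0,0],"roll":-0.09},{"linear":[0,0,0],"roll":-0.09},{"linear":[0,0,0],"roll":-0.09},{"linear":[0,0,0],"roll":-0.09},{"linear":[0,0,0],"roll":-0.09},{"linear":[0,0,0],"roll":-0.09},{"linear":[0,0,0],"roll":-0.09},{"linear":[0,0,0],"roll":-0.09},{"linear":[0,0,0],"roll":0},{"linear":[0,0,0],"roll":0}]' 64; python3 look.py k5 wrist
```

```text
time: 5.75
ee_pos: [557.4, 272.1, 77.9]
tcp_rot: [0.227, 0.974, -0.0, -0.0]
force: [-0.7, 0.7, -0.3]
grip_width: 64.0
grasp_force: 0.0
t 5.75 tcp [557.4 272.1  77.9] yaw 153.8 zax [-1.e-04 -0.e+00 -1.e+00] j [ 0.42  0.44  1.94  0.    0.75 -0.7 ] F [-0.7  0.7 -0.3] Tq [-0.024  0.016  0.013] w 64.0 g 0.0
```

View pics/k5_wrist.png

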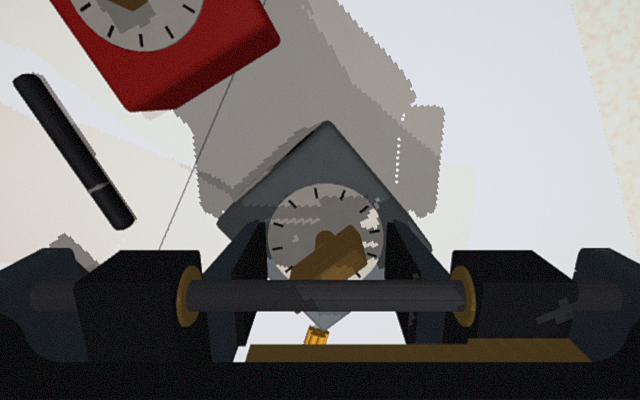

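The wing stayed where it was left, about 0.9 rad further round, at (335,258). I'll return to it, regrip and keep turning.

```bash
python3 -m pendant '[{"linear":[0,0,0],"roll":0.09},{"linear":[0,0,0],"roll":0.09},{"linear":[0,0,0],"roll":0.09},{"linear":[0,0,0],"roll":0.09},{"linear":[0,0,0],"roll":0.09},{"linear":[0,0,0],"roll":0.09},{"linear":[0,0,0],"roll":0.09},{"linear":[0,0,0],"roll":0.09},{"linear":[0,0,0],"roll":0.09},{"linear":[0,0,0],"roll":0.09},{"linear":[0,0,0],"roll":0},{"linear":[0,0,0],"roll":0}]' 64
python3 -m pendant '[{"linear":[0,0,0],"roll":0},{"linear":[0,0,0],"roll":0},{"linear":[0,0,0],"roll":0},{"linear":[0,0,0],"roll":0},{"linear":[0,0,0],"roll":0},{"linear":[0,0,0],"roll":0},{"linear":[0,0,0],"roll":0},{"linear":[0,0,0],"roll":0.09},{"linear":[0,0,0],"roll":0.09},{"linear":[0,0,0],"roll":0.09},{"linear":[0,0,0],"roll":0.09},{"linear":[0,0,0],"roll":0.09},{"linear":[0,0,0],"roll":0.09},{"linear":[0,0,0],"roll":0.09},{"linear":[0,0,0],"roll":0}]' 0; python3 look.py k6
```

```text
time: 6.8
ee_pos: [557.4, 272.1, 77.9]
tcp_rot: [0.626, 0.78, -0.0, -0.0]
force: [0.3, -0.0, -0.8]
grip_width: 63.8
grasp_force: 0.0
time: 8.05
ee_pos: [558.2, 272.1, 78.1]
tcp_rot: [0.839, 0.544, 0.001, 0.0]
force: [5.9, -1.3, -3.1]
grip_width: 9.7
grasp_force: 30.0
t 8.05 tcp [558.2 272.1  78.1] yaw 65.96 zax [ 1.6e-03  2.0e-04 -1.0e+00] j [ 0.42  0.44  1.94 -0.    0.75  0.84] F [ 5.9 -1.3 -3.1] Tq [-0.352 -0.826  0.031] w 9.7 g 30.0
```

```bash
python3 -m pendant '[{"linear":[0,0,0],"roll":0},{"linear":[0,0,0],"roll":0},{"linear":[0,0,0],"roll":0},{"linear":[0.2,0.5,0],"roll":0},{"linear":[0,0,0],"roll":0}]' 30;python3 -m pendant '[{"linear":[0,0,0],"roll":0},{"linear":[0,0,0],"roll":0},{"linear":[0,0,0],"roll":0},{"linear":[0,0,0],"roll":0},{"linear":[0,0,0],"roll":0},{"linear":[0,0,0],"roll":0}]' 0; python3 look.py a
python3 -m pendant '[{"linear":[0,0,0],"roll":0.06},{"linear":[0,0,0],"roll":0.06},{"linear":[0,0,0],"roll":0.06},{"linear":[0,0,0],"roll":0.06},{"linear":[0,0,0],"roll":0}]'; python3 look.py a
python3 -m pendant '[{"linear":[0,0,0],"roll":0.04},{"linear":[0,0,0],"roll":0.04},{"linear":[0,0,0],"roll":0}]'; python3 look.py a
```

```text
time: 8.47
ee_pos: [557.9, 272.1, 77.9]
tcp_rot: [0.837, 0.547, -0.0, -0.0]
force: [-0.1, 0.2, 0.2]
grip_width: 30.2
grasp_force: 0.0
time: 8.97
ee_pos: [558.2, 272.0, 78.0]
tcp_rot: [0.837, 0.547, 0.0, 0.0]
force: [3.2, -3.1, -0.3]
grip_width: 10.2
grasp_force: 30.0
t 8.97 tcp [558.2 272.   78. ] yaw 66.28 zax [ 5.e-04 -0.e+00 -1.e+00] j [ 0.42  0.45  1.94 -0.    0.75  0.83] F [ 3.2 -3.1 -0.3] Tq [-0.511 -0.568  0.032] w 10.2 g 30.0
time: 9.38
ee_pos: [558.3, 272.0, 78.0]
tcp_rot: [0.898, 0.441, 0.0, 0.0]
force: [3.6, -3.1, -2.3]
grip_width: 10.0
grasp_force: 30.0
t 9.38 tcp [558.3 272.   78. ] yaw 52.31 zax [ 7.e-04 -1.e-04 -1.e+00] j [ 0.42  0.45  1.94 -0.    0.75  1.07] F [ 3.6 -3.1 -2.3] Tq [-0.662 -0.687  0.005] w 10.0 g 30.0
time: 9.63
ee_pos: [558.3, 271.9, 78.0]
tcp_rot: [0.914, 0.405, 0.0, 0.0]
force: [5.0, -3.0, -1.9]
grip_width: 9.8
grasp_force: 30.0
t 9.63 tcp [558.3 271.9  78. ] yaw 47.8 zax [ 7.e-04 -1.e-04 -1.e+00] j [ 0.42  0.45  1.94 -0.    0.75  1.15] F [ 5.  -3.  -1.9] Tq [-0.751 -0.689 -0.007] w 9.8 g 30.0
```

```bash
L(){ python3 look.py a | grep -o 'yaw [0-9.-]*\|F .*'|tr '\n' ' ';echo; }
python3 -m pendant '[{"linear":[0,0,0],"roll":0.04},{"linear":[0,0,0],"roll":0.04}]'>/dev/null;L
python3 -m pendant '[{"linear":[0,0,0],"roll":0.04},{"linear":[0,0,0],"roll":0.04}]'>/dev/null;L
python3 -m pendant '[{"linear":[0,0,0],"roll":0.04},{"linear":[0,0,0],"roll":0.04}]'>/dev/null;L
```

```text
yaw 43.31 F [ 4.  -2.3 -1.1] Tq [-0.592 -0.664  0.836] w 10.6 g 30.5 
yaw 38.77 F [ 5.2 -1.9 -3.3] Tq [-0.149 -0.698  1.256] w 12.8 g 32.9 
yaw 34.2 F [ 7.4  1.7 -4.3] Tq [ 0.16  -1.052  1.395] w 15.6 g 35.1
```

The torque jumped and the pads slipped near yaw 45°. Total wind is about 1.9 rad, which puts the start near 0.7 and fits the stop at 2.6. I'll ease back while still pressing lightly clockwise, release and rise.

```bash
L(){ python3 look.py $*; }
python3 -m pendant '[{"linear":[0,0,0],"roll":-0.05},{"linear":[0,0,0],"roll":-0.05},{"linear":[0,0,0],"roll":-0.04},{"linear":[0,0,0],"roll":0},{"linear":[0,0,0],"roll":0}]';L a
python3 -m pendant '[{"linear":[0,0,0],"roll":0},{"linear":[0,0,0],"roll":0},{"linear":[0,0,0],"roll":0},{"linear":[0,0,0],"roll":0},{"linear":[0,0,-35],"roll":0},{"linear":[0,0,-35],"roll":0},{"linear":[0,0,-35],"roll":0},{"linear":[0,0,-35],"roll":0},{"linear":[0,0,0],"roll":0}]' 60;L k7 wrist top
python3 - <<'E'
import pickle,cv2,numpy as np
f=pickle.load(open("k7_wrist.pkl","rb"))
hsv=cv2.cvtColor(f["img"],cv2.COLOR_BGR2HSV)
m=cv2.inRange(hsv,(10,100,20),(28,255,255));m[:150]=0;m[240:]=0;m[:,:270]=0;m[:,380:]=0
for v in range(160,236,5):
    u=np.where(m[v])[0]
    if len(u):print(v,u.min(),u.max(),end=" | ")
E
```

```text
time: 10.55
ee_pos: [558.4, 272.0, 78.0]
tcp_rot: [0.933, 0.361, 0.0, 0.0]
force: [4.5, -1.8, -2.8]
grip_width: 11.2
grasp_force: 29.3
t 10.55 tcp [558.4 272.   78. ] yaw 42.3 zax [ 1.e-03 -3.e-04 -1.e+00] j [ 0.42  0.45  1.94 -0.    0.75  1.25] F [ 4.5 -1.8 -2.8] Tq [-0.571 -0.727  0.632] w 11.2 g 29.3
time: 11.3
ee_pos: [560.7, 273.5, 225.0]
tcp_rot: [0.933, 0.36, 0.004, -0.0]
force: [0.5, 0.2, 0.5]
grip_width: 59.9
grasp_force: 0.0
t 11.3 tcp [560.7 273.5 225. ] yaw 42.22 zax [ 0.0081  0.0038 -1.    ] j [0.42 0.24 1.89 0.   1.   1.25] F [0.5 0.2 0.5] Tq [-0.028  0.06   0.017] w 59.9 g 0.0
170 320 328 | 175 319 329 | 180 319 329 | 185 319 330 | 190 319 330 | 195 320 330 | 200 320 330 | 205 320 330 | 210 321 331 | 215 321 331 | 220 321 331 |
```

```bash
python3 -m pendant '[{"linear":[-24.6,24.2,-5],"roll":0},{"linear":[-24.6,24.2,-5],"roll":0},{"linear":[-24.6,24.2,-5],"roll":0},{"linear":[-24.6,24.2,-5],"roll":0},{"linear":[-24.6,24.2,-5],"roll":0},{"linear":[-24.6,24.2,-5],"roll":0},{"linear":[-24.6,24.2,-5],"roll":0},{"linear":[0,0,0],"roll":0.08},{"linear":[0,0,0],"roll":0.08},{"linear":[0,0,0],"roll":0.086},{"linear":[0,0,0],"roll":0},{"linear":[0,0,0],"roll":0}]' 70; python3 look.py p1 wrist
python3 - <<'E'
import pickle
from h import *
f=pickle.load(open("p1_wrist.pkl","rb"))
for z in(185,125):print(z,proj(f,(547.8,32.9,z)))
E
```

```text
time: 12.4
ee_pos: [543.6, 30.9, 251.7]
tcp_rot: [0.97, 0.244, -0.001, -0.0]
force: [0.8, -0.0, -0.6]
grip_width: 70.2
grasp_force: 0.0
t 12.4 tcp [543.6  30.9 251.7] yaw 28.27 zax [-0.002  0.    -1.   ] j [0.01 0.09 2.02 0.   1.03 1.09] F [ 0.8 -0.  -0.6] Tq [-0.128  0.187  0.004] w 70.2 g 0.0
185 [327.11057964 204.96850698]
125 [326.89683767 184.92318996]
```

View pics/p1_wrist.png

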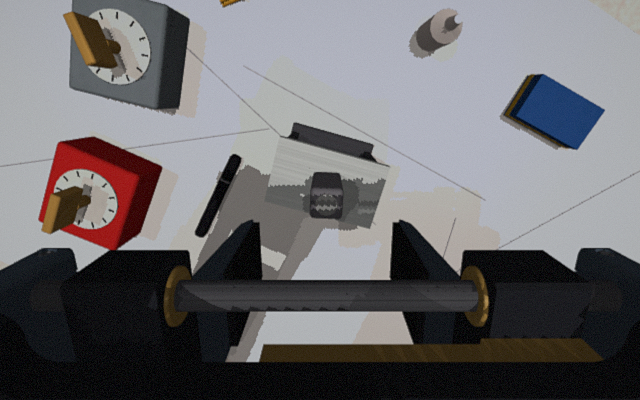

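The probe handle is at (326,195), aligned with the image axes, and its top face is near the predicted (327,205). One enlarged crop will give the edges.

```bash
python3 - <<'E'
import cv2
i=cv2.imread("pics/p1_wrist.png")[160:235,276:376]
cv2.imwrite("pics/p1c.png",cv2.resize(cv2.convertScaleAbs(i,alpha=1.6),(800,600),interpolation=cv2.INTER_CUBIC))
E
```

```text
(no output)
```

View pics/p1c.png

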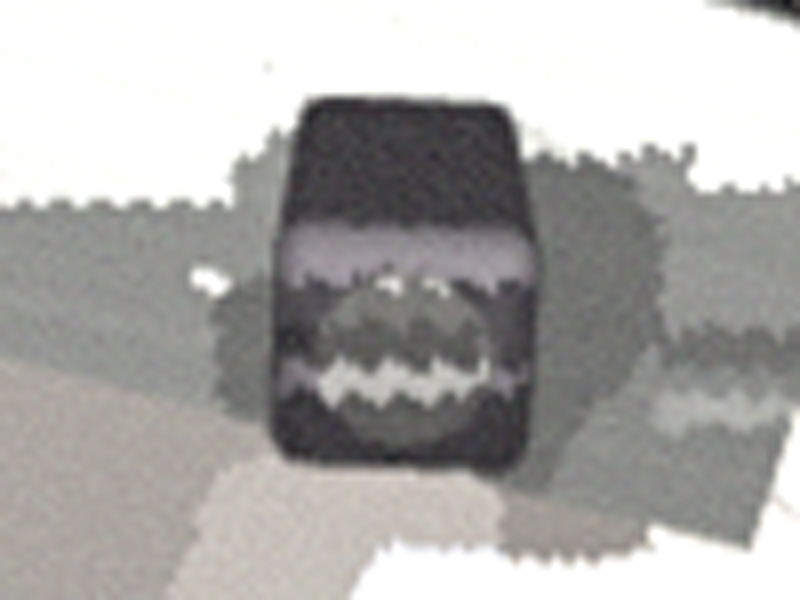

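The top face spans x 272–538 and y 228–465 in the crop, so its centre is at (326.2,202.9) px, aligned within about 1°.

```bash
python3 - <<'E'
import pickle
from h import *
from look import state
f=pickle.load(open("p1_wrist.pkl","rb"))
P=cast(f,326.2,202.9,185);t,M=state();print(P, np.linalg.norm(cast(f,309.6,203,185)-cast(f,342.8,203,185)),"tool shift",(M.T@(P-t)).round(1))
E
```

```text
t 12.45 tcp [543.8  31.  251.9] yaw 28.3 zax [-0.0016  0.     -1.    ] j [0.01 0.09 2.02 0.   1.03 1.09] F [-0.4 -0.2  0.6] Tq [-0.026  0.136 -0.027] w 69.8 g 0.0
[548.86150997  34.21605722 185.        ] 23.888515134923086 tool shift [ 6.1 -0.4 66.9]
```

```bash
python3 -m pendant '[{"linear":[6,-0.4,0],"roll":0},{"linear":[0,0,30],"roll":0},{"linear":[0,0,30],"roll":0},{"linear":[0,0,25],"roll":0},{"linear":[0,0,15],"roll":0},{"linear":[0,0,9],"roll":0},{"linear":[0,0,0],"roll":0},{"linear":[0,0,0],"roll":0}]'; python3 look.py a; python3 -m pendant '[{"linear":[0,0,0],"roll":0},{"linear":[0,0,0],"roll":0},{"linear":[0,0,0],"roll":0},{"linear":[0,0,0],"roll":0},{"linear":[0,0,0],"roll":0},{"linear":[0,0,0],"roll":0},{"linear":[0,0,0],"roll":0},{"linear":[0,0,0],"roll":0},{"linear":[0,0,0],"roll":0}]' 0; python3 look.py a
python3 -m pendant '[{"linear":[0,0,-5],"roll":0},{"linear":[0,0,-5],"roll":0},{"linear":[0,0,-10],"roll":0},{"linear":[0,0,0],"roll":0}]'; python3 look.py p2 top side wrist
```

```text
time: 13.12
ee_pos: [549.7, 34.3, 144.2]
tcp_rot: [0.97, 0.243, -0.0, -0.0]
force: [0.2, 0.5, 0.7]
grip_width: 70.4
grasp_force: 0.0
t 13.12 tcp [549.7  34.3 144.2] yaw 28.17 zax [-1.e-04  0.e+00 -1.e+00] j [0.02 0.25 2.07 0.   0.83 1.1 ] F [0.2 0.5 0.7] Tq [-0.098  0.123 -0.007] w 70.4 g 0.0
time: 13.87
ee_pos: [549.4, 34.1, 144.0]
tcp_rot: [0.97, 0.243, 0.0, 0.0]
force: [-1.4, 0.4, 1.8]
grip_width: 23.8
grasp_force: 30.0
t 13.87 tcp [549.4  34.1 144. ] yaw 28.12 zax [ 1.e-04 -0.e+00 -1.e+00] j [ 0.02  0.25  2.07 -0.    0.83  1.1 ] F [-1.4  0.4  1.8] Tq [-0.183  0.183  0.037] w 23.8 g 30.0
time: 14.2
ee_pos: [550.3, 34.1, 166.1]
tcp_rot: [0.97, 0.243, 0.001, 0.0]
force: [0.5, -0.6, -0.2]
grip_width: 24.0
grasp_force: 30.0
t 14.2 tcp [550.3  34.1 166.1] yaw 28.12 zax [ 0.0024  0.     -1.    ] j [ 0.02  0.21  2.06 -0.    0.87  1.1 ] F [ 0.5 -0.6 -0.2] Tq [-0.008  0.123  0.005] w 24.0 g 30.0
```

```bash
python3 -m pendant '[{"linear":[0,0,-15],"roll":0},{"linear":[0,0,-25],"roll":0},{"linear":[0,0,-25],"roll":0},{"linear":[0,0,-25],"roll":0},{"linear":[0,0,-25],"roll":0},{"linear":[0,0,-15],"roll":0},{"linear":[0,0,0],"roll":0}]'; python3 look.py a; python3 -m pendant '[{"linear":[-10,10,0],"roll":0},{"linear":[-21,20,0],"roll":0},{"linear":[-21,20,0],"roll":0},{"linear":[-21,20,0],"roll":0},{"linear":[-21,20,0],"roll":0},{"linear":[-21,20,0],"roll":0},{"linear":[-21,20,0],"roll":0},{"linear":[-21,20,0],"roll":0},{"linear":[-21,20,0],"roll":0},{"linear":[-21,20,0],"roll":0},{"linear":[-15,14,0],"roll":0},{"linear":[-7.5,4.3,0],"roll":0},{"linear":[0,0,0],"roll":0},{"linear":[0,0,0],"roll":0},{"linear":[0,0,0],"roll":0}]'; python3 look.py b1 side top wrist
python3 - <<'E'
import cv2,numpy as np
a=cv2.imread("pics/b1_side.png")[150:390,240:440];c=cv2.imread("pics/b1_top.png")[200:300,400:500]
cv2.imwrite("pics/b1c.png",np.hstack([cv2.resize(a,(400,480),interpolation=cv2.INTER_CUBIC),cv2.resize(c,(400,400),interpolation=cv2.INTER_CUBIC)[:, :] if 0 else cv2.copyMakeBorder(cv2.resize(c,(400,400),interpolation=cv2.INTER_CUBIC),0,80,0,0,0)]))
E
```

```text
time: 14.93
ee_pos: [550.7, 34.1, 297.1]
tcp_rot: [0.97, 0.243, 0.002, 0.001]
force: [-0.6, 0.3, -0.7]
grip_width: 24.1
grasp_force: 30.0
t 14.93 tcp [550.7  34.1 297.1] yaw 28.12 zax [ 4.6e-03  1.0e-04 -1.0e+00] j [ 0.02  0.05  1.98 -0.    1.11  1.1 ] F [-0.6  0.3 -0.7] Tq [-0.126  0.106  0.048] w 24.1 g 30.0
time: 16.18
ee_pos: [452.1, -253.2, 293.4]
tcp_rot: [0.97, 0.243, -0.0, -0.0]
force: [-0.4, -0.7, -1.0]
grip_width: 23.9
grasp_force: 30.0
t 16.18 tcp [ 452.1 -253.2  293.4] yaw 28.14 zax [-6.e-04  6.e-04 -1.e+00] j [-0.56 -0.01  2.04  0.    1.11  0.52] F [-0.4 -0.7 -1. ] Tq [-0.066  0.159  0.048] w 23.9 g 30.0
```

View pics/b1c.png

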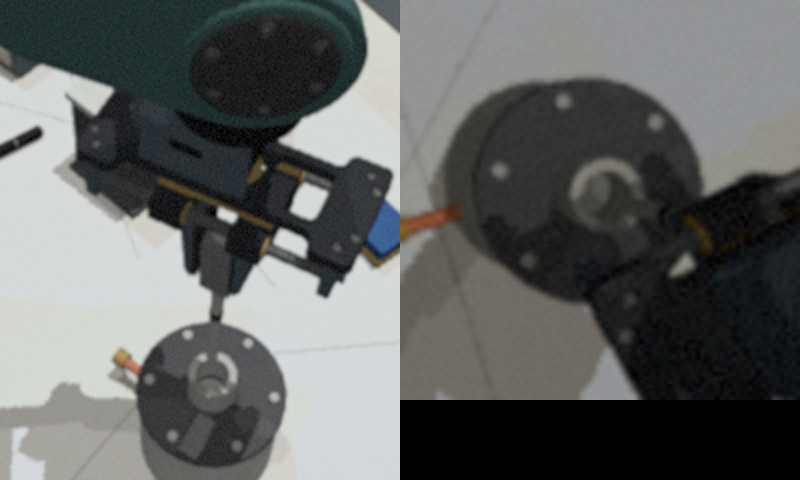

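The side view has the stem above the bush, with the band at (216,315) in the crop (px 348,307) and the bush ring at (212,375). In the top view the bush is at (602,192) in the crop. I need closer crops to compare stem and bush.

```bash
python3 - <<'E'
import cv2,numpy as np,pickle
from h import *
a=cv2.imread("pics/b1_side.png")[285:360,320:380];b=cv2.imread("pics/b1_wrist.png");c=cv2.imread("pics/b1_top.png")[225:275,430:480]
A=lambda i,w,h:cv2.resize(cv2.convertScaleAbs(i,alpha=1.6,beta=10),(w,h),interpolation=cv2.INTER_CUBIC)
o=np.zeros((600,800,3),np.uint8);o[:500,:400]=A(a,400,500);o[:250,400:]=A(b,400,250);o[250:600,400:750]=A(c,350,350)
cv2.imwrite("pics/b2c.png",o)
S,T,W=[pickle.load(open(f"b1_{n}.pkl","rb")) for n in("side","top","wrist")]
for z in(229,159,130):print(z,[proj(f,(452.1,-253.2,z)).round(1).tolist() for f in(S,T,W)])
E
```

```text
229 [[348.7, 304.9], [467.7, 253.3], [326.7, 212.5]]
159 [[346.4, 326.7], [455.3, 249.9], [326.5, 188.3]]
130 [[345.6, 334.9], [450.8, 248.7], [326.4, 181.1]]
```

View pics/b2c.png

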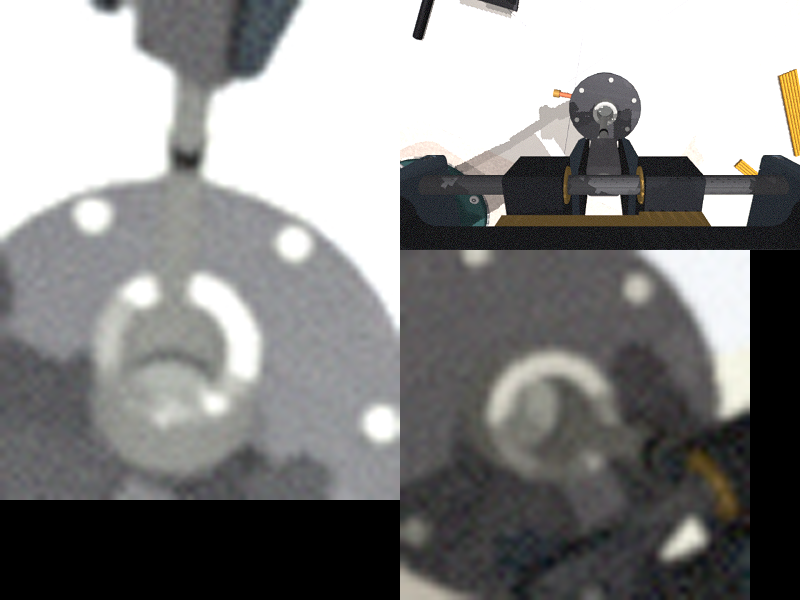

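In the crop, the side view has the band at (187,158) and the bush ring centre near (177,348). In the top view the band is at about (655,452) and the ring centre at (551,415). I'll triangulate both points, so the shared calibration bias cancels in the difference.

```bash
python3 - <<'E'
import cv2,numpy as np,pickle
from h import *
S,T,W=[pickle.load(open(f"b1_{n}.pkl","rb")) for n in("side","top","wrist")]
band=tri([(S,347.6,308.3),(T,466.0,253.4)]);bush=tri([(S,346.1,336.8),(T,451.15,248.15)])
print(band,bush,band-bush)
g=cv2.cvtColor(S["img"],cv2.COLOR_BGR2GRAY)
# band: darkest weighted centroid in side
for f,b in((S,(340,302,356,314)),(T,(458,246,474,260))):
    g=cv2.cvtColor(f["img"],cv2.COLOR_BGR2GRAY)[b[1]:b[3],b[0]:b[2]];print(g)
g=cv2.cvtColor(W["img"],cv2.COLOR_BGR2GRAY)[158:205:2,296:352:2];print(g)
E
```

```text
[ 450.92722559 -253.14940433  219.9109698 ] [ 452.51447805 -255.03716079  125.97823321] [-1.58725246  1.88775646 93.93273658]
[[215 217 216 215 202 156  99  87  87  84  91 143 197 213 217 215]
 [213 214 215 212 194 144  98  87  90  89 101 152 197 213 213 213]
 [214 213 216 210 181 125  93  85  87  86 100 148 200 213 214 216]
 [214 212 215 209 169 108  84  91  88  89  94 139 196 213 216 215]
 [214 213 216 209 164  99  78  84  86  84  86 145 197 212 215 214]
 [215 212 216 209 166  88  53  67  75  63  92 157 201 213 214 214]
 [214 213 217 208 167  90  36  30  38  38  95 170 206 214 214 215]
 [213 214 213 206 164  99  44  32  21  41 113 185 209 215 215 214]
 [202 202 192 183 146  96  62  57  55  72 130 189 210 212 215 215]
 [164 155 146 130 107  90  82  80  77  83 119 164 183 195 206 209]
 [106 102  95  89  84  86  85  87  86  89  93 112 132 153 169 181]
 [ 84  84  82  83  79  86  89  87  94  90  82  88  89  97 109 126]]
[[72 70 57 37 33 29 37 34 31 31 28 27 28 41 47 48]
 [68 73 58 42 30 29 31 26 31 28 31 28 22 38 45 48]
 [62 73 68 44 28 24 20 31 28 24 26 28 21 31 36 43]
 [54 68 67 50 28
[... 2654 characters left out ...]
 29  31  26  31  28  38  41  36  35  68  56  63  59  62  59  54  54  54
   74  94  72  76  72  58  33  32  29  31]
 [ 32  29  34  33  33  40  36  32  37  36  63  67  58  61  60  53  56  50
   85  96  95  71  56  28  33  32  30  27]
 [ 30  24  31  40  37  38  35  35  34  33  38  47  60  56  58  59  58  50
   89  72  64  58  59  33  29  26  31  35]
 [ 32  36  42  30  33  35  33  36  34  39  38  34  63  59  61  59  56  54
   78  53  51  54  52  21  28  30  29  29]
 [ 36  34  35  35  34  32  31  30  33  38  32  33  60  62  61  57  57  52
   54  56  55  52  56  36  29  28  32  31]
 [ 36  41  29  35  37  41  39  36  37  34  33  33  59  62  59  53  55  56
   53  59  55  57  55  31  21  34  30  30]]
```

Relative to the bush, the stem sits about -0.5 mm in tool x and -2.4 mm in tool y, and the wrist view agrees (stem u≈325.7, ring centre 328.2). I'll correct that, lower to a bit above the final height and measure again there.

```bash
python3 -m pendant '[{"linear":[0.5,2.4,0],"roll":0},{"linear":[0,0,10],"roll":0},{"linear":[0,0,15],"roll":0},{"linear":[0,0,15],"roll":0},{"linear":[0,0,15],"roll":0},{"linear":[0,0,15],"roll":0},{"linear":[0,0,10],"roll":0},{"linear":[0,0,0],"roll":0},{"linear":[0,0,0],"roll":0},{"linear":[0,0,0],"roll":0}]'; python3 look.py b3 side top wrist
python3 - <<'E'
import cv2,numpy as np,pickle
from h import *
S0=pickle.load(open("f0.pkl","rb"))["side"]
print("handle bias",np.array((299.1,181.6))-proj(S0,(549.4,34.1,185)),"wing",np.array((247.6,137.7))-proj(S0,(557.8,272.1,112)))
S,T,W=[pickle.load(open(f"b3_{n}.pkl","rb")) for n in("side","top","wrist")]
A=lambda i,w,h,a=1.7:cv2.resize(cv2.convertScaleAbs(i,alpha=a,beta=10),(w,h),interpolation=cv2.INTER_CUBIC)
o=np.zeros((600,800,3),np.uint8);o[:480,:400]=A(S["img"][300:360,322:372],400,480)
o[:300,400:800]=A(W["img"][155:215,290:370],400,300);o[300:600,400:800]=A(T["img"][230:266,434:482],400,300,2.2)
cv2.imwrite("pics/b3c.png",o)
E
```

```text
time: 17.17
ee_pos: [454.1, -256.1, 214.5]
tcp_rot: [0.97, 0.243, 0.0, 0.0]
force: [0.6, -0.3, -0.7]
grip_width: 24.0
grasp_force: 30.0
t 17.17 tcp [ 454.1 -256.1  214.5] yaw 28.12 zax [ 7.e-04 -4.e-04 -1.e+00] j [-0.56  0.09  2.09  0.    0.95  0.52] F [ 0.6 -0.3 -0.7] Tq [-0.062  0.166 -0.1  ] w 24.0 g 30.0
handle bias [-0.49032663  2.84959537] wing [0.51481608 2.38660228]
```

View pics/b3c.png

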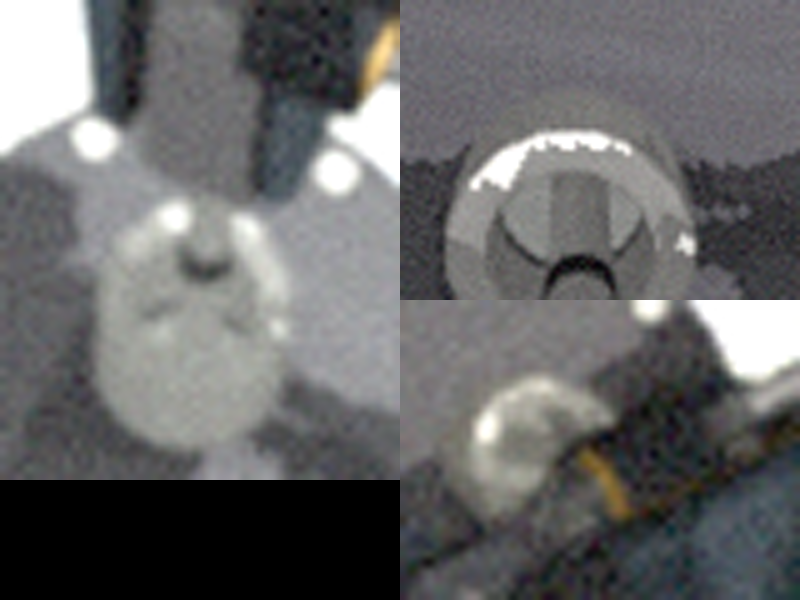

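In the wrist crop the ring spans 445–696 (centre 571), its bore top is at y=172, and the stem is centred at 580. The stem is therefore about 1.5 mm too far along tool y. The side crop agrees, with the stem at 205 and the ring at 193. Now I compute the tool-x offset and the height.

```bash
python3 - <<'E'
import pickle
from h import *
from look import state
W=pickle.load(open("b3_wrist.pkl","rb"));S=pickle.load(open("b3_side.pkl","rb"))
t,M=state()
for nm,v,r in(("bore",189.0,13),("outer",180.2,20)):
    P=cast(W,323.8,v,130);d=M.T@(P-t);print(nm,d.round(2),"centre x",(d[0]-r).round(2))
for u,v in((298.6,204.5),(348.8,204.5)):print((M.T@(cast(W,u,v,130)-t)).round(2))
# side: front-surface point of the band (5 mm towards camera) vs far outer rim of bush
C=-S["R"].T@S["t"];p=t+M@[-.4,-.3,0]
h=(C-p)[:2];h/=np.linalg.norm(h)
for z in(t[2]-64+4,t[2]-64,t[2]-64-4):print(z,proj(S,[*(p[:2]+5*h),z]).round(2))
b=t+M@[-.4,-1.8,0]
print("rim far outer",proj(S,[*(b[:2]-20*h),130]),"near bore",proj(S,[*(b[:2]-13*h),130]))
g=cv2.cvtColor(S["img"],cv2.COLOR_BGR2GRAY);print(g[318:342,341:354])
E
```

```text
t 17.32 tcp [ 454.1 -256.1  214.7] yaw 28.12 zax [ 1.1e-03 -7.0e-04 -1.0e+00] j [-0.56  0.09  2.09 -0.    0.95  0.52] F [ 0.9  1.2 -1.7] Tq [-0.129  0.157 -0.054] w 23.8 g 30.0
bore [11.98 -2.1  84.74] centre x -1.02
outer [18.89 -2.09 84.74] centre x -1.11
[ -0.41 -21.67  84.71]
[-0.44 17.26 84.75]
154.73111570315794 [347.82 331.78]
150.73111570315794 [347.7  332.92]
146.73111570315794 [347.57 334.05]
rim far outer [347.7906892  324.10190895] near bore [347.35949039 328.01538039]
[[ 61  56  63  64  60  57  60  59  57  63  60  57  40]
 [ 60  63  58  57  59  59  62  56  63  65  60  62  38]
 [ 65  57  62  59  64  61  62  57  63  61  61  60  43]
 [ 76  63  62  62  60  57  55  58  60  62  58  53  36]
 [ 81  76  71  65  64  60  65  59  67  58  62  54  36]
 [ 90  81  82  78  72  71  65  58  61  58  59  56  46]
 [ 86  87  91  93  84  72  79  72  70  61  59  60  50]
 [ 93 107 120 121 104  87  83  82  83  76  68  67  67]
 [113 136 158 156 122  92  82  87  89  86  94  94  90]
 [118 138 160 162 127  93  90  86  87  98 123 129 121]
 [114 125 139 139 112  85  88  87  87  94 120 136 143]
 [110 111 108  98  91  85  88  89  86  93 114 124 136]
 [ 99 100  92  79  77  86  87  93  89  87 107 120 126]
 [ 95  92  83  66  63  75  87  89  81  78  92 113 116]
 [ 83  86  85  63  49  58  69  69  67  63  80  99 113]
 [ 86  89  83  60  43  37  47  40  42  50  78  88 106]
 [ 85  85  83  74  54  43  40  35  51  65  79  86  96]
 [ 88  83  88  84  72  68  62  68  75  79  85  85  84]
 [ 88  92  88  85  85  86  83  84  82  79  86  81  85]
 [ 80  78  79  81  85  89  86  90  90  88  82  81  84]
 [ 72  69  75  79  88  86  88  83  85  82  81  85  78]
 [ 70  83  84  89  89  86  90  89  81  74  80  78  82]
 [ 88  98  96  92  89  90  91  88  83  71  68  77  84]
 [100 107  98  91  89  90  91  90  88  88  76  74  80]]
```

```bash
python3 -m pendant '[{"linear":[-0.6,-1.7,0],"roll":0},{"linear":[0,0,6],"roll":0},{"linear":[0,0,6],"roll":0},{"linear":[0,0,5],"roll":0},{"linear":[0,0,0],"roll":0},{"linear":[0,0,0],"roll":0},{"linear":[0,0,0],"roll":0},{"linear":[0,0,0],"roll":0},{"linear":[0,0,0],"roll":0}]'; python3 look.py b4 side top wrist
python3 - <<'E'
import pickle
from h import *
from look import state
t,M=state()
W=pickle.load(open("b4_wrist.pkl","rb"));S=pickle.load(open("b4_side.pkl","rb"))
p=t+M@[-.4,-.4,0]
for f,n in((W,"wrist"),(S,"side")):
    C=-f["R"].T@f["t"];h=(C-p)[:2];h/=np.linalg.norm(h)
    for dz in(-60,-64,-68):print(n,(t[2]+dz).round(1),proj(f,[*(p[:2]+5*h),t[2]+dz]).round(2))
    print("level z130 front of stem",proj(f,[*(p[:2]+5*h),130]).round(2))
    print(" rim far bore/outer, near bore",[proj(f,[*(p[:2]+k*h),130]).round(2).tolist() for k in(-13,-20,13)])
g=cv2.cvtColor(S["img"],cv2.COLOR_BGR2GRAY);print(g[320:346,341:354])
g=cv2.cvtColor(W["img"],cv2.COLOR_BGR2GRAY)
print("col",[(v,int(g[v,324:329].mean())) for v in range(170,240)])
for v in(196,200,204,208):print(v,g[v,290:360].tolist())
E
```

```text
time: 18.07
ee_pos: [452.5, -254.8, 197.1]
tcp_rot: [0.97, 0.243, 0.0, 0.0]
force: [0.0, -0.7, -1.0]
grip_width: 23.9
grasp_force: 30.0
t 18.07 tcp [ 452.5 -254.8  197.1] yaw 28.12 zax [ 3.e-04 -2.e-04 -1.e+00] j [-0.56  0.12  2.11  0.    0.92  0.52] F [ 0.  -0.7 -1. ] Tq [-0.141  0.155 -0.014] w 23.9 g 30.0
t 18.22 tcp [ 452.5 -254.7  197.1] yaw 28.12 zax [ 2.e-04 -1.e-04 -1.e+00] j [-0.56  0.12  2.11 -0.    0.92  0.52] F [ 1.1  0.2 -1.3] Tq [-0.121  0.13   0.019] w 23.7 g 30.0
wrist 137.1 [326.08 207.98]
wrist 133.1 [326.07 206.28]
wrist 129.1 [326.06 204.63]
level z130 front of stem [326.07 205.  ]
 rim far bore/outer, near bore [[326.18, 228.35], [326.22, 237.19], [326.01, 194.32]]
side 137.1 [345.89 336.58]
side 133.1 [345.78 337.68]
side 129.1 [345.67 338.77]
level z130 front of stem [345.69 338.53]
 rim far bore/outer, near bore [[346.76, 328.25], [347.17, 324.33], [345.21, 343.19]]
[[ 62  58  63  60  58  61  63  58  60  61  54  31  35]
 [ 54  59  56  63  60  60  64  57  57  53  38  26  40]
 [ 64  61  57  60  57  60  57  58  57  61  45  36  34]
 [ 57  60  55  61  58  58  60  5
[... 2443 characters left out ...]
 57, 58, 58, 56, 52, 53, 77, 78, 79, 77, 79, 78, 77, 80, 69, 66, 77, 76, 77, 66, 69, 68, 79, 80, 76, 56, 44, 51, 54, 51, 53, 43, 52, 53]
204 [23, 22, 23, 26, 26, 27, 24, 24, 24, 22, 45, 77, 86, 88, 85, 88, 84, 83, 81, 82, 54, 43, 46, 73, 77, 81, 77, 78, 77, 73, 66, 65, 67, 64, 63, 63, 59, 60, 55, 53, 51, 57, 67, 76, 78, 74, 76, 75, 78, 77, 63, 45, 48, 54, 60, 64, 67, 61, 63, 66, 60, 63, 57, 40, 24, 21, 28, 27, 22, 24]
208 [25, 22, 22, 26, 24, 25, 26, 20, 17, 26, 58, 65, 77, 85, 80, 68, 66, 77, 72, 56, 51, 55, 50, 42, 26, 48, 70, 82, 80, 62, 33, 9, 13, 3, 0, 9, 8, 6, 10, 1, 3, 15, 57, 74, 80, 78, 78, 73, 44, 25, 48, 53, 49, 52, 51, 61, 67, 64, 65, 67, 63, 114, 119, 64, 28, 18, 27, 24, 20, 26]
```

Remaining errors are small. The stem is within about 0.6 mm in each axis, and the band is about 3 mm above the bush mouth. I'll make the last fine correction and check it.

```bash
python3 -m pendant '[{"linear":[0.6,0.4,0],"roll":0},{"linear":[0,0,1.6],"roll":0},{"linear":[0,0,1.5],"roll":0},{"linear":[0,0,0],"roll":0},{"linear":[0,0,0],"roll":0},{"linear":[0,0,0],"roll":0},{"linear":[0,0,0],"roll":0},{"linear":[0,0,0],"roll":0}]'; python3 look.py b5 side wrist
python3 - <<'E'
import pickle
from h import *
from look import state
t,M=state()
W=pickle.load(open("b5_wrist.pkl","rb"));S=pickle.load(open("b5_side.pkl","rb"))
p=t+M@[-.4,-.4,0]
for f,n in((W,"wrist"),(S,"side")):
    C=-f["R"].T@f["t"];h=(C-p)[:2];h/=np.linalg.norm(h)
    for dz in(-60,-64,-68):print(n,(t[2]+dz).round(1),proj(f,[*(p[:2]+5*h),t[2]+dz]).round(2))
    print(" rim bore/outer near",[proj(f,[*(p[:2]+k*h),130]).round(2).tolist() for k in(13,20)])
g=cv2.cvtColor(S["img"],cv2.COLOR_BGR2GRAY);print(g[330:346,341:352])
g=cv2.cvtColor(W["img"],cv2.COLOR_BGR2GRAY)
print("col",[(v,int(g[v,324:329].mean())) for v in range(180,222)])
for v in(200,204):print(v,g[v,296:358].tolist())
# whole scene vs. start, top view
T0=pickle.load(open("f0.pkl","rb"))["top"]["img"];T=pickle.load(open("b4_top.pkl","rb"))["img"]
m=(cv2.absdiff(T0,T).max(2)>45).astype(np.uint8);N,l,s,c=cv2.connectedComponentsWithStats(m)
print([s[i].tolist() for i in range(1,N) if s[i,4]>25])
E
```

```text
time: 18.88
ee_pos: [453.1, -254.7, 193.9]
tcp_rot: [0.97, 0.243, -0.0, 0.0]
force: [0.1, 0.5, -0.5]
grip_width: 23.7
grasp_force: 30.0
t 18.88 tcp [ 453.1 -254.7  193.9] yaw 28.12 zax [-0. -0. -1.] j [-0.56  0.12  2.11 -0.    0.91  0.52] F [ 0.1  0.5 -0.5] Tq [-0.108  0.12  -0.015] w 23.7 g 30.0
t 18.98 tcp [ 453.1 -254.8  193.9] yaw 28.12 zax [ 0. -0. -1.] j [-0.56  0.12  2.11 -0.    0.91  0.52] F [ 1.3  0.8 -1.6] Tq [-0.088  0.15  -0.058] w 23.9 g 30.0
wrist 133.9 [326.09 207.96]
wrist 129.9 [326.08 206.26]
wrist 125.9 [326.08 204.61]
 rim bore/outer near [[326.04, 195.51], [325.99, 185.89]]
side 133.9 [346.13 337.27]
side 129.9 [346.02 338.36]
side 125.9 [345.9  339.45]
 rim bore/outer near [[345.53, 342.99], [345.1, 347.11]]
[[113 100  88  77  78  76  66  63  64  59  52]
 [105  94  88  83  86  86  80  76  68  68  70]
 [ 88  89  85  81  86  86  88  81  79  74  80]
 [ 86  86  82  83  86  92  92  83  83  80  82]
 [ 89  86  77  79  85  85  86  84  81  82  81]
 [ 91  81  78  81  89  87  89  89  75  81  86]
 [ 84  80  67  80  82  89  90  81  71  82  80]
 [ 79  68  49  66  79  86  83  
[... 894 characters left out ...]
 85, 87, 84, 89, 85, 86, 80, 84, 79, 77, 70, 73, 77, 76, 75, 74, 60, 53, 62, 66, 61, 66, 60, 62, 56, 52, 52, 57, 76, 81, 75, 79, 79, 73, 65, 78, 88, 85, 84, 66, 80, 81, 85, 90, 87, 69, 54, 52, 49, 38, 37, 33, 47, 53]
204 [22, 21, 25, 25, 53, 73, 84, 86, 104, 88, 81, 80, 81, 80, 66, 63, 76, 77, 77, 79, 78, 74, 78, 69, 67, 68, 66, 63, 67, 62, 63, 61, 55, 57, 55, 53, 68, 77, 76, 72, 76, 77, 79, 78, 77, 53, 60, 62, 65, 65, 63, 65, 60, 67, 63, 56, 52, 24, 23, 26, 21, 26]
[[203, 191, 19, 9, 100], [309, 196, 15, 19, 166], [204, 200, 18, 12, 114], [434, 214, 179, 186, 23750], [444, 241, 19, 18, 131], [338, 258, 79, 129, 3272], [19, 347, 133, 53, 3513], [277, 385, 13, 15, 103], [0, 386, 13, 14, 135]]
```

The probe is centred within about 0.5 mm, its band is level with the bush mouth, contact forces are about zero, and nothing else on the table has moved.

```bash
python3 -c "
from plant import ctrl
print(ctrl.close_job())"
```

```text
the job is handed in; nothing more can be done
None
```

I wound the grey timer's key to its stop in partial turns, then handed in the job at about 19 s with the probe still held upright in the bush. By my measurements it is centred to about 0.5 mm, with its band level with the bush top to within about 2 mm; the hand-in gave no verdict.

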